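# Flip the batch marker of the drilled parts from red to green

## Robot

A 6-joint arm with a two-finger parallel gripper is mounted at the origin on the work surface. World frame = base frame: x ahead of the robot, y to its left, z up, the work surface at z = 0. Lengths are in m, angles in rad, forces in N, time in s.
With the tool pointing down it reaches from about 0.325 to 0.925 m from the base axis. Payload 3.1 kg.
Tool frame: the origin (TCP) lies at the very end of the fingers, on their centre line; the grasp point (between the pads) lies arm.tcp_to_grasp behind it (arm.tcp_to_grasp is the distance from the TCP to the grasp point, in m); z points along the fingers, y is the direction in which the jaws open and shut (so a half turn about z gives the same grasp; the last joint's range is limited). The gripper opens to 85 mm and grips with 20 to 120 N. Pads are 22 mm wide; open, the fingers measure 114 mm over their backs; the gripper's body (76 mm by 85 mm) begins 54 mm behind the grasp point. The pads swing forward as they close: fully open they stand 13 mm farther back than shut.
Start: joints at [-1.427, 0.217, 1.613, -0, 1.311, -0.112], TCP at [0.158, -0.605, 0.231] pointing down, gripper open.
Joint ranges: [-2.75, 2.75], [-0.78, 2.1], [0.31, 2.55], [-1.13, 4.27], [0.13, 2.63], [-2.58, 2.58]. Speed limits (rad/s): [2.79, 2.79, 3.14, 3.14, 3.14, 3.14].

## Interface

Orientations are given as a unit quaternion [x, y, z, w].
In Python, from cell import arm gives the robot as it stands.
- The arm moves only by the tool send_rows, never from a script. Its argument "plan" is text: rows parted by semicolons, each of 7 numbers parted by spaces: the finger opening in m, from 0 to 0.0854, then the shift along the tool's x, y, z in m, then the turn, a rotation vector about the tool's x, y, z in degrees. In form: jaw x y z wx wy wz; .... A call has exactly 10 rows; each row is the pose to reach, as a shift and turn from the pose commanded when the call began, along the tool's axes at that moment; what a row does not reach only later rows make up. A row lasts 1/10 s, in which the tool goes at most 50 mm and 8.59 degrees, less where a joint would pass 70% of its speed; a pose out of reach is approached as far as the arm can. A call with a gripper value outside its range is refused whole. The fingers move at their own pace and stop on an object; "grip_force" is the grip in N (left out, the last holds). Time passes only in rows, so rows that repeat a pose let the fingers close, or fill a call up. It gives the time, the measured TCP pose, the force and the opening at its end, in the units of the state.
- arm.get_obs(): the state, without advancing time (a new reading comes with each control period).
- arm.capture(name): name is "scene" or "top"; returns (picture, depth): 480x640x3 uint8, blue, green, red; 480x640 float32, m along the optical axis (not along the pixel's ray), 0 where there is no reading.
- arm.camera_model(name): a dict with "mtx" (3x3 intrinsics, pixels), "k1" (the pictures are not rectified: a ray, as slopes to the right and down, at radius r is drawn at 1 + k1 r^2 times it, then the intrinsics apply), "cam_to_world" (4x4, takes a point from camera to world coordinates). Camera axes: x right, y up, looking along -z (the intrinsics and any distortion apply to the point x, -y, -z); pixel columns grow to the right and rows downward; lengths in m; the calibration is good to about 2 mm. A picture is of the moment at which its call begins. camera_model takes no time and is no camera call.
- arm.finish_job(): hands the job in, once; it reports no verdict.
The state is a dict: "clock": time; "joint_pos": joint angles; "qd": joint speeds; "effort": joint torques, N m; "eef_pos": TCP position; "tool_rot": TCP orientation; "wrist_force": force on the tool from outside, world axes, zero at the start; "ft_torque": the same for the moment, N m; "width": finger opening in m.
Only numpy, scipy, OpenCV 4.12 (cv2) and the standard library are available. Lean on these libraries where they do the work, as an engineer would, in place of code of your own. Each camera call takes 0.05 s, during which the arm holds its last target. There are 200 camera calls.

## Task

The parts in the blue tray have been drilled, so change its marker: with the fingertips, push the blue tray's flag up and right over its hinge until it lies flat on the tray's deck plate with its green face up, then leave it. Do not lift or shove the tray, and leave the yellow and grey trays with their flags, the drill chuck and the chuck key as they are.

Things in the scene. Friction and masses are not known exactly. Their poses are not given: they have to be found in the camera images.
- blue_tray: Loose blue open steel tray, six drilled aluminium blocks fixed in it, about 0.8 kg in all; 200 mm (own x) by 120 mm (own y) by 60 mm high, origin at the centre of its underside. Its own x points level from the flag's end, which faces the robot, into the tray. It slides if pushed sideways with some 3 N or more.
- blue_hinge (a point): Middle of the hinge axis of the blue tray's flag, fixed on the tray above its end wall: 97 mm from the tray's centre towards the robot (tray x = -0.097), 66.5 mm above the bench. The axis runs along the tray's own y. The hinge has friction: the flag (30 g) stays at any angle where it is left; about 0.5 N at its edge turns it.
- blue_deck (a point): Middle of the inward part of the blue tray's flat steel deck plate, on its top, 2.5 mm below the hinge axis. The plate is 76 mm wide and reaches 60 mm inward of the hinge; it also sticks out 14 mm on the other side of the hinge, as a stop.
- blue_flag (a joint): Angle of the blue tray's flag about the hinge, rad. 0 (a stop): it sticks out level towards the robot, 64 mm of free space below it, red face up. pi/2: it stands upright, green face towards the robot. pi (a stop): it lies flat on the deck, green face up. It grows as the free end goes up and over.
- blue_flag_edge (a point): Middle of the free edge of the blue tray's flag; swings with it. The flag is a stiff sheet 60 mm wide and 4 mm thick, the hinge axis in the middle of its thickness. It is flat for 68 mm from the hinge; the last 11 mm are bent 45 degrees to the red side as a finger lip, its edge 79 mm out and 11 mm off the flag's plane.
- yellow_tray: Yellow tray, the same build, drilled steel blocks in it; its flag already lies over the deck, green face up. Same frame as the blue tray. Leave alone.
- yellow_flag_edge (a point): Middle of the lip's edge on the yellow tray's flag.
- grey_tray: Grey tray, the same build, undrilled brass blocks in it; its flag sticks out towards the robot, red face up. Same frame as the blue tray. Leave alone.
- grey_flag_edge (a point): Middle of the lip's edge on the grey tray's flag.
- chuck_center (a point): Loose drill chuck standing on its nose, dark steel, 45 mm diameter, 68 mm high; its centre, 34 mm above the bench. Leave alone.
- chuck_key_center (a point): Loose chuck key lying on the bench, 90 mm long with a 74 mm cross bar at one end, 17 mm high; a point near its middle, 8.5 mm above the bench. Leave alone.

How it is judged:
On the way:
1. the fingers push the blue tray's flag through upright (55 to 125 degrees) (value of joint blue_flag between 0.96 and 2.18 rad and contact force between the fingers and blue_tray above 0.05 N), for 0.05 s.
At the end, for the whole second after the job is handed in: The blue tray's flag lies flat on its deck plate, green face up (joint over 3.03 rad, within about 6 degrees of flat) and at rest; the three trays stand flat within 15 mm of where they were, the other two flags' edges, the chuck and the chuck key within 20 mm (value of joint blue_flag above 3.03 rad and velocity of joint blue_flag below 0.05 rad/s and distance of each of blue_tray, yellow_tray, grey_tray from where it was at the start of the episode below 0.015 m and angle between blue_tray's own z axis and vertical below 0.03 rad and linear speed of blue_tray below 0.01 m/s and distance of each of yellow_flag_edge, grey_flag_edge, chuck_center, chuck_key_center from where it was at the start of the episode below 0.02 m); the robot touches nothing.
It fails at once if the blue tray is lifted or tipped (5 mm up or 0.1 rad) (height (world z) of blue_tray above 0.005 m or angle between blue_tray's own z axis and vertical above 0.1 rad).
It fails at once if the blue tray is shoved more than 20 mm (distance of blue_tray from where it was at the start of the episode above 0.02 m).
It fails at once if the yellow or grey tray or its flag is disturbed (20 mm) (distance of any of yellow_tray, grey_tray from where it was at the start of the episode above 0.02 m or distance of any of yellow_flag_edge, grey_flag_edge from where it was at the start of the episode above 0.025 m).
It fails at once if the chuck or the chuck key is moved, lifted or knocked over (20 mm) (distance of any of chuck_center, chuck_key_center from where it was at the start of the episode above 0.02 m).
It also fails if it takes over 35 s, if anything falls off the work surface, if the arm or the gripper's body presses on something with over 40 N, if the wrist force passes 120 N, or if a joint passes its speed limit or range.

## Working session

There is one attempt and no reset: what is moved stays moved. The work goes in short steps, Python scripts to look and compute and a tool call to move; the robot and the scene stay as the last step left them, time stands still between calls to the robot, and variables do not carry over. Pictures are saved under pics/ and viewed, about 8 in all and at most 12, crops included, and the job is handed in when it is done.

Besides the shell and the picture viewer there is one more tool, called in YAML: its name, and indented under it one key for each argument. send_rows: Moves the arm, as the interface text tells. Its arguments: {"type":"object","properties":{"plan":{"type":"string"},"grip_force":{"type":"number"}},"required":["plan"]}

```bash
mkdir -p pics; cat > h.py <<'E'
import numpy as np, cv2
from cell import arm
from scipy.spatial.transform import Rotation as R
def world(name,d,u,v):
    m=arm.camera_model(name);K=np.array(m["mtx"]);k=m["k1"]
    z=d[int(round(v)),int(round(u))]
    p=np.array([(u-K[0,2])/K[0,0],(v-K[1,2])/K[1,1]]);q=p.copy()
    for _ in range(20): q=p/(1+k*(q@q))
    T=np.array(m["cam_to_world"])
    return (T@[q[0]*z,-q[1]*z,-z,1])[:3]
E
python3 - <<'E'
from h import *
o=arm.get_obs();print(o)
print(arm.tcp_to_grasp)
for n in("scene","top"):
    p,d=arm.capture(n);cv2.imwrite(f"pics/{n}0.png",p);np.save(f"{n}0.npy",d);print(arm.camera_model(n))
E
```

```text
{'clock': 0.0, 'joint_pos': array([-1.42718487e+00,  2.17778049e-01,  1.61495034e+00,  7.12166739e-06,
        1.31128890e+00, -1.12198192e-01]), 'qd': array([ 2.07386059e-03,  9.49242240e-04, -3.83715106e-04, -1.33317991e-03,
       -7.56819934e-04,  4.50154511e-05]), 'effort': array([ 1.19210930e-03, -3.96840298e+01, -3.03852046e+01,  4.63246909e-05,
        9.81557008e-03,  7.28364995e-06]), 'eef_pos': array([ 0.15804912, -0.60383602,  0.22994499]), 'tool_rot': array([ 9.91830712e-01,  1.27555360e-01, -1.56005557e-05, -1.21222088e-03]), 'wrist_force': array([-0.43901203, -0.28870321, -0.05382907]), 'ft_torque': array([-0.03633763, -0.0092927 ,  0.01595776]), 'width': 0.08571002154811991}
0.0187
{'mtx': array([[517.5027607 ,   0.        , 321.09672042],
       [  0.        , 517.5027607 , 239.94371643],
       [  0.        ,   0.        ,   1.        ]]), 'k1': -0.017379032032407662, 'cam_to_world': array([[ 0.69402598, -0.51739723,  0.50062765,  0.93253635],
       [ 0.71982233,  0.4855856 , -0.49604682, -0.42039412],
       [ 0.01355568,  0.70463234,  0.7094431 ,  0.6776716 ],
       [ 0.        ,  0.        ,  0.        ,  1.        ]])}
{'mtx': array([[485.07604913,   0.        , 314.19420649],
       [  0.        , 485.07604913, 237.85837801],
       [  0.        ,   0.        ,   1.        ]]), 'k1': -0.0592204624064068, 'cam_to_world': array([[ 2.79709591e-03,  9.70031628e-01, -2.42962584e-01,
         3.53677101e-01],
       [-9.99994820e-01,  3.10013830e-03,  8.64951206e-04,
        -3.44192392e-02],
       [ 1.59224764e-03,  2.42958907e-01,  9.70035275e-01,
         8.63240376e-01],
       [ 0.00000000e+00,  0.00000000e+00,  0.00000000e+00,
         1.00000000e+00]])}
```

View pics/top0.png

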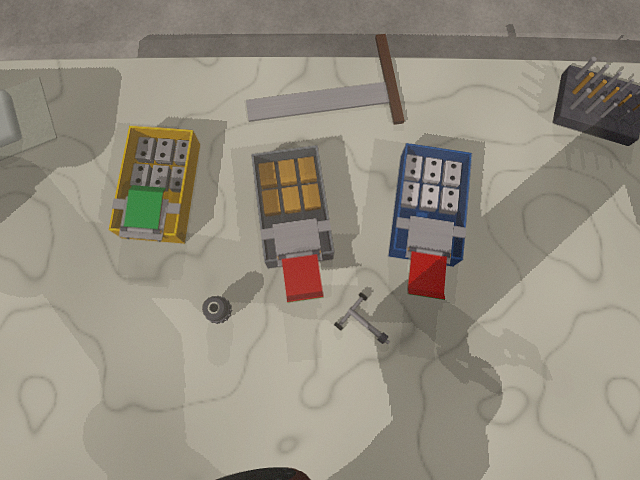

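View pics/scene0.png

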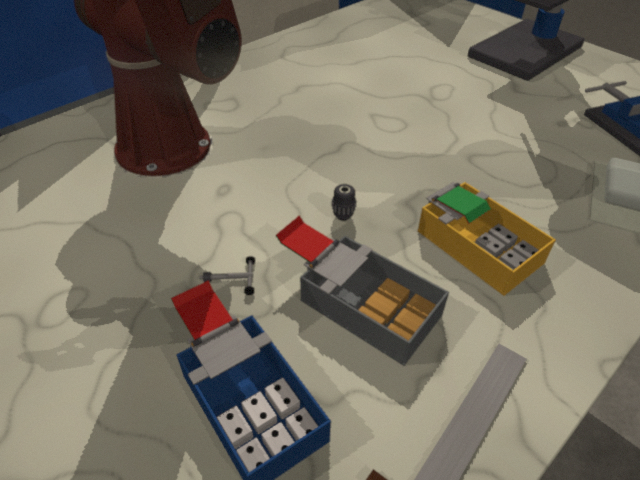

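The top view shows the blue tray at about u 390–471, v 144–266. Its red flag is at about u 408–446, v 252–298, pointing at the robot. The chuck key is near (362,320) and the grey tray is to the left.

```bash
python3 - <<'E'
from h import *
p=cv2.imread("pics/top0.png");c=p[130:310,360:500]
cv2.imwrite("pics/crop1.png",cv2.resize(c,None,fx=4,fy=3.33*1.2/1.2 and 4*0.8333 and 3.3333,interpolation=cv2.INTER_CUBIC)) if 0 else cv2.imwrite("pics/crop1.png",cv2.resize(c,(467,600),interpolation=cv2.INTER_CUBIC))
d=np.load("top0.npy")
for n,u,v in [("deckL",413,230),("deckR",450,232),("deck",432,228),("flag mid",428,272),("flag far",427,285),("flag near",430,260),("lip",426,294),("key",365,318),("keyend",386,340),("keybarL",339,327),("keybarR",363,296),("greyflag",304,280),("greytip",305,298),("bench",430,330)]:
    print(n,world("top",d,u,v).round(4))
E
```

```text
deckL [ 0.5682 -0.2041  0.0641]
deckR [ 0.5655 -0.2683  0.0619]
deck [ 0.5716 -0.2367  0.0652]
flag mid [ 0.4941 -0.2241  0.0718]
flag far [ 0.4726 -0.2217  0.07  ]
flag near [ 0.5149 -0.2291  0.0694]
lip [ 0.4561 -0.2164  0.0825]
key [ 4.243e-01 -1.253e-01  1.000e-04]
keyend [ 0.3856 -0.1597  0.011 ]
keybarL [ 0.4074 -0.0783  0.0175]
keybarR [ 0.4611 -0.1208  0.017 ]
greyflag [ 0.4805 -0.0185  0.0709]
greytip [ 0.4491 -0.0206  0.0839]
bench [ 0.4032 -0.2395  0.0006]
```

View pics/crop1.png

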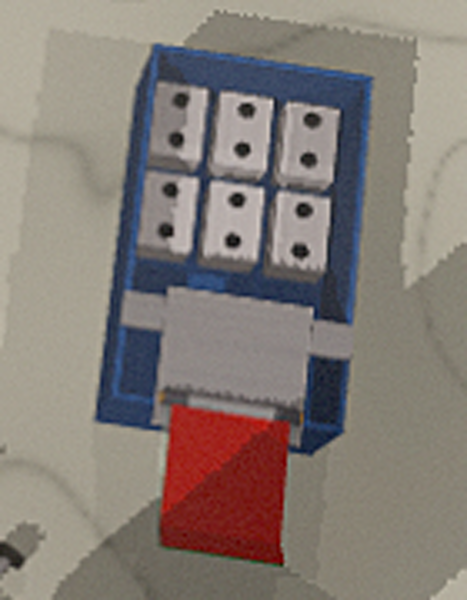

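```bash
cat >> h.py <<'E'
def ray(name,u,v,z):
    m=arm.camera_model(name);K=np.array(m["mtx"]);T=np.array(m["cam_to_world"])
    q=cv2.undistortPoints(np.array([[[u,v]]],float),K,np.array([m["k1"],0,0,0]))[0,0]
    r=T[:3,:3]@[q[0],-q[1],-1];o=T[:3,3]
    return o+r*(z-o[2])/r[2]
E
python3 - <<'E'
from h import *
f=lambda a,b,z:ray("top",360+a*.3,130+b*.3,z).round(4)
for n,a,b,z in [("farL",155,45,.06),("farR",372,77,.06),("nearR",345,430,.06),("nearL",120,400,.06),("hL",172,405,.0685),("hR",290,425,.0685),("tL",162,548,.078),("tR",281,565,.078),("dL",165,288,.064),("dR",313,307,.064)]: print(n,f(a,b,z))
# depth cloud: flag red mask plane
p=cv2.imread("pics/top0.png").astype(int);d=np.load("top0.npy")
m=(p[...,2]>100)&(p[...,1]<60)&(p[...,0]<60);m[:,:400]=0;m[:250]=0;m[310:]=0
P=np.array([world("top",d,u,v) for v,u in zip(*np.where(m))]);P=P[(P[:,2]>.055)&(P[:,2]<.1)]
print(len(P),P.min(0),P.max(0))
r=cv2.minAreaRect(P[:,:2].astype(np.float32));print(cv2.boxPoints(r),r)
E
```

```text
farL [ 0.7308 -0.2011  0.06  ]
farR [ 0.7132 -0.3183  0.06  ]
nearR [ 0.5186 -0.2889  0.06  ]
nearL [ 0.534  -0.1742  0.06  ]
hL [ 0.5296 -0.199   0.0685]
hR [ 0.5194 -0.2584  0.0685]
tL [ 0.456 -0.189  0.078]
tR [ 0.4477 -0.247   0.078 ]
dL [ 0.5925 -0.1992  0.064 ]
dR [ 0.5826 -0.2756  0.064 ]
1477 [ 0.44894209 -0.25748745  0.06393949] [ 0.53092655 -0.18742227  0.08813034]
[[ 0.44768527 -0.24642822]
 [ 0.5212021  -0.25894833]
 [ 0.53141034 -0.19900659]
 [ 0.4578935  -0.18648648]] ((0.4895477890968323, -0.22271740436553955), (0.060804758220911026, 0.07457529008388519), 80.33509826660156)
```

```bash
python3 - <<'E'
from h import *
print([a for a in dir(arm) if a[0]!='_'])
o=arm.get_obs();print(R.from_quat(o['tool_rot']).as_matrix().round(3), o['clock'])
E
```

```text
['Unreachable', 'camera_model', 'capture', 'finish_job', 'get_obs', 'tcp_to_grasp']
[[ 0.967  0.253 -0.   ]
 [ 0.253 -0.967  0.002]
 [ 0.    -0.002 -1.   ]] 0.1
```

send_rows:
  plan: "0 0.035 -0.017 0.003 0 0 3; 0 0.075 -0.036 0.006 0 0 6; 0 0.115 -0.055 0.01 0 0 9; 0 0.155 -0.075 0.013 0 0 12; 0 0.195 -0.094 0.017 0 0 15; 0 0.235 -0.113 0.02 0 0 18; 0 0.275 -0.132 0.023 0 0 20; 0 0.31 -0.15 0.027 0 0 22; 0 0.335 -0.162 0.029 0 0 23; 0 0.35 -0.169 0.03 0 0 23.2"

```text
clock: 1.1
eef_pos: [0.4552, -0.3502, 0.2003]
tool_rot: [0.997, -0.074, -0.0, -0.001]
wrist_force: [-0.4, 0.4, -0.3]
width: 0.0003
```

send_rows:
  plan: "0 0 0 0 6 0 0; 0 0 0 0 12 0 0; 0 0 0 0 18 0 0; 0 0 0 0 24 0 0; 0 0 0 0 30 0 0; 0 0 0 0 36 0 0; 0 0 0 0 42 0 0; 0 0 0 0 48 0 0; 0 0 0 0 54 0 0; 0 0 0 0 60 0 0"

```text
clock: 2.1
eef_pos: [0.4539, -0.353, 0.201]
tool_rot: [0.863, -0.065, 0.037, -0.5]
wrist_force: [1.0, 0.3, 0.8]
width: 0.0003
```

```bash
cat >> h.py <<'E'
def st():
    o=arm.get_obs();M=R.from_quat(o['tool_rot']).as_matrix()
    H=np.array([.528,-.231,.0665]);X=np.array([.989,-.148,0]);T=np.array([.148,.989,0])
    e=o['eef_pos']-H
    print("t",o['clock'],"s,lat,h",np.round([e@X,e@T,e[2]],4),"F",o['wrist_force'].round(2),"q",o['joint_pos'].round(2));print(M.round(3))
E
python3 - <<'E'
from h import *
st();p,d=arm.capture("scene");cv2.imwrite("pics/s1.png",p)
E
```

```text
t 2.1 s,lat,h [-0.0553 -0.1316  0.1345] F [0.96 0.27 0.77] q [-1.07  0.63  1.41  0.61  1.97  0.62]
[[ 0.989 -0.074  0.129]
 [-0.149 -0.491  0.858]
 [-0.    -0.868 -0.496]]
```

View pics/s1.png

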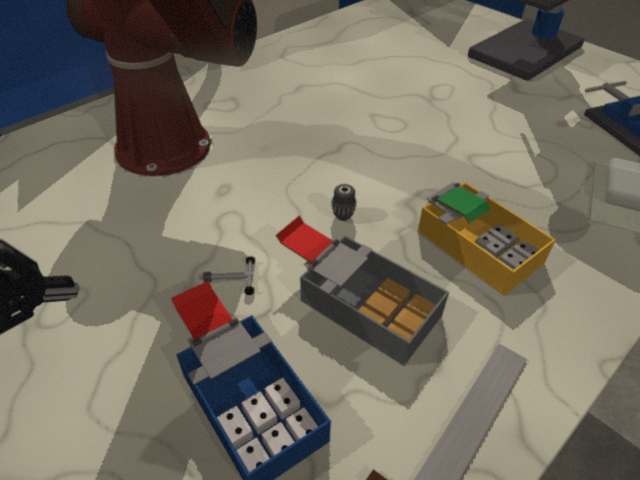

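The tool is tilted, and the scene view shows the fingers near (60,290) pointing left and down, to the right of the flag. Next I go low and slide under the flag.

send_rows:
  plan: "0 0 0.04 0.023 0 0 0; 0 0 0.08 0.046 0 0 0; 0 0 0.12 0.069 0 0 0; 0 0 0.145 0.083 0 0 0; 0 0 0.152 0.0875 0 0 0; 0 0 0.145 0.1 0 0 0; 0 0 0.13 0.126 0 0 0; 0 0 0.115 0.152 0 0 0; 0 0 0.1 0.178 0 0 0; 0 0 0.0895 0.196 0 0 0"

```text
clock: 3.15
eef_pos: [0.4732, -0.2277, 0.0273]
tool_rot: [0.864, -0.064, 0.037, -0.498]
wrist_force: [-0.1, 0.1, 0.3]
width: 0.0005
```

```bash
python3 - <<'E'
from h import *
st();p,d=arm.capture("scene");cv2.imwrite("pics/s2.png",cv2.resize(p[200:440,80:400],(800,600)))
E
```

```text
t 3.15 s,lat,h [-0.0547 -0.0049 -0.0392] F [-0.14  0.05  0.3 ] q [-0.95  0.75  1.63  0.65  1.64  0.5 ]
[[ 0.989 -0.073  0.128]
 [-0.147 -0.496  0.856]
 [ 0.001 -0.865 -0.501]]
```

View pics/s2.png

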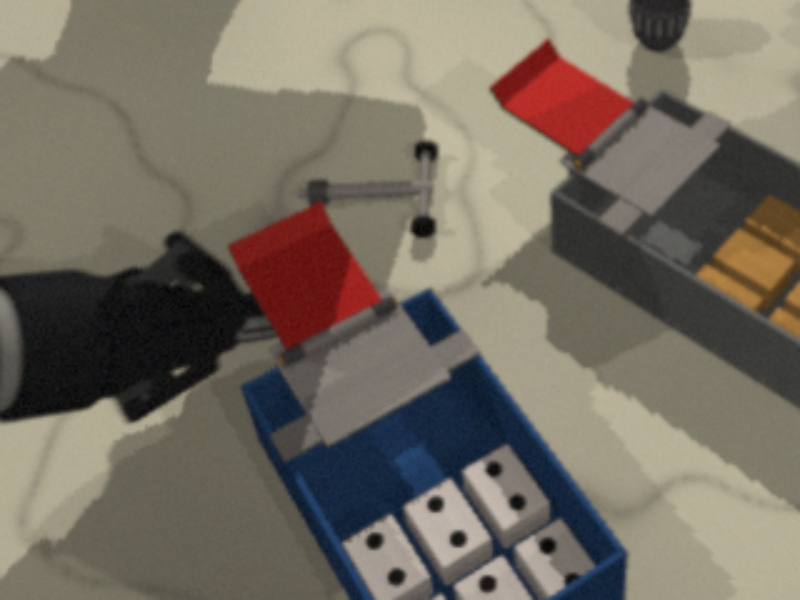

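The fingers (tip near pixel (255,320) in the crop) are under the flag and clear of it, with no contact force. Now the lifting arc.

send_rows:
  plan: "0 -0.001 -0.0052 -0.003 0 0 0; 0 -0.0015 -0.0104 -0.006 0 0 0; 0 -0.002 -0.0173 -0.01 0 0 0; 0 -0.002 -0.0242 -0.014 0 0 0; 0 -0.002 -0.0312 -0.018 0 0 0; 0 0.0005 -0.0364 -0.021 0 0 0; 0 0.0035 -0.0416 -0.024 0 0 0; 0 0.007 -0.0468 -0.027 0 0 0; 0 0.01 -0.052 -0.03 0 0 0; 0 0.012 -0.0546 -0.0315 0 0 0"

```text
clock: 4.2
eef_pos: [0.4849, -0.2308, 0.0895]
tool_rot: [0.864, -0.064, 0.037, -0.499]
wrist_force: [-0.2, -0.3, -0.2]
width: -0.0002
```

```bash
python3 - <<'E'
from h import *
st();p,d=arm.capture("scene");cv2.imwrite("pics/s3.png",cv2.resize(p[200:440,80:400],(800,600)))
E
```

```text
t 4.2 s,lat,h [-0.0426 -0.0062  0.023 ] F [-0.15 -0.33 -0.19] q [-0.94  0.66  1.62  0.66  1.71  0.57]
[[ 0.989 -0.074  0.129]
 [-0.148 -0.495  0.856]
 [ 0.001 -0.866 -0.5  ]]
```

View pics/s3.png

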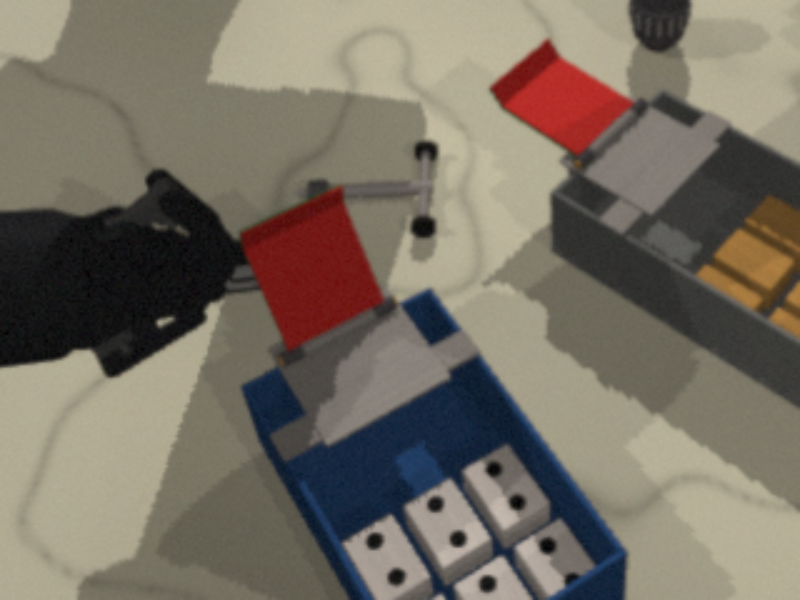

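The flag has risen to about 40° and the tray corners have not moved in the picture. I keep going through upright.

send_rows:
  plan: "0 0.004 -0.0052 -0.003 0 0 0; 0 0.009 -0.0104 -0.006 0 0 0; 0 0.014 -0.0156 -0.009 0 0 0; 0 0.019 -0.0191 -0.011 0 0 0; 0 0.025 -0.0217 -0.0125 0 0 0; 0 0.031 -0.0234 -0.0135 0 0 0; 0 0.037 -0.0251 -0.0145 0 0 0; 0 0.043 -0.026 -0.015 0 0 0; 0 0.049 -0.0268 -0.0155 0 0 0; 0 0.053 -0.0268 -0.0155 0 0 0"

```text
clock: 5.25
eef_pos: [0.5375, -0.2387, 0.1199]
tool_rot: [0.864, -0.064, 0.037, -0.499]
wrist_force: [-0.5, -0.6, -0.3]
width: -0.0002
```

```bash
python3 - <<'E'
from h import *
st();p,d=arm.capture("scene");cv2.imwrite("pics/s4.png",cv2.resize(p[200:440,80:400],(800,600)))
E
```

```text
t 5.25 s,lat,h [ 0.0105 -0.0062  0.0534] F [-0.5  -0.62 -0.33] q [-0.89  0.68  1.52  0.71  1.75  0.66]
[[ 0.989 -0.074  0.129]
 [-0.148 -0.494  0.856]
 [ 0.    -0.866 -0.5  ]]
```

View pics/s4.png

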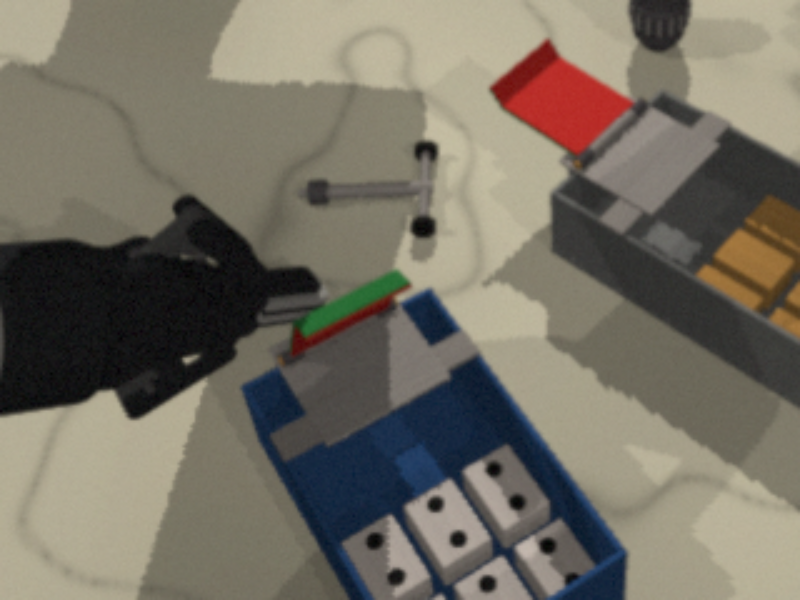

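The flag is past upright: its green face shows at about (355,300) in the crop. The tray has not moved. I continue forward and down.

send_rows:
  plan: "0 0.005 0.0009 0.0005 0 0 0; 0 0.01 0.0026 0.0015 0 0 0; 0 0.014 0.0052 0.003 0 0 0; 0 0.018 0.0087 0.005 0 0 0; 0 0.022 0.013 0.0075 0 0 0; 0 0.025 0.0173 0.01 0 0 0; 0 0.027 0.0217 0.0125 0 0 0; 0 0.028 0.0251 0.0145 0 0 0; 0 0.029 0.0277 0.016 0 0 0; 0 0.0295 0.0294 0.017 0 0 0"

```text
clock: 6.3
eef_pos: [0.5659, -0.2429, 0.0854]
tool_rot: [0.864, -0.065, 0.037, -0.499]
wrist_force: [-0.5, 0.3, 0.3]
width: 0.0001
```

```bash
python3 - <<'E'
from h import *
st();p,d=arm.capture("scene");cv2.imwrite("pics/s5.png",cv2.resize(p[200:440,80:400],(800,600)))
E
```

```text
t 6.3 s,lat,h [ 0.0393 -0.0062  0.0189] F [-0.49  0.35  0.26] q [-0.86  0.77  1.44  0.73  1.72  0.66]
[[ 0.989 -0.075  0.128]
 [-0.149 -0.494  0.857]
 [-0.    -0.866 -0.5  ]]
```

View pics/s5.png

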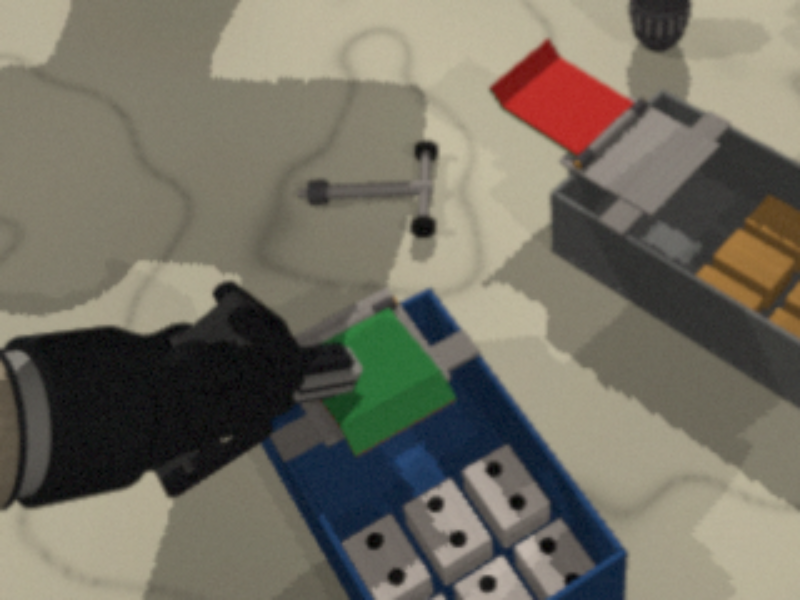

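The flag is nearly down, green face up. I press down gently.

send_rows:
  plan: "0 0.002 0.0005 0.0003 0 0 0; 0 0.004 0.001 0.0006 0 0 0; 0 0.006 0.0015 0.0009 0 0 0; 0 0.007 0.002 0.0012 0 0 0; 0 0.007 0.0025 0.0015 0 0 0; 0 0.007 0.003 0.0018 0 0 0; 0 0.007 0.0035 0.002 0 0 0; 0 0.007 0.004 0.0023 0 0 0; 0 0.007 0.0043 0.0025 0 0 0; 0 0.007 0.0043 0.0025 0 0 0"

```text
clock: 7.35
eef_pos: [0.5729, -0.244, 0.0808]
tool_rot: [0.864, -0.065, 0.037, -0.499]
wrist_force: [-0.1, -0.4, -0.1]
width: 0.0001
```

```bash
python3 - <<'E'
from h import *
st();p,d=arm.capture("top")
np.save("top1.npy",d);cv2.imwrite("pics/top1.png",p)
g=(p[...,1].astype(int)>p[...,2]+40)&(p[...,1].astype(int)>p[...,0]+30)
for a,b in((0,250),(350,520)):
    m=g.copy();m[:,:a]=0;m[:,b:]=0
    P=np.array([world("top",d,u,v) for v,u in zip(*np.where(m))])
    if len(P)>20:
        A=np.c_[P[:,:2],np.ones(len(P))]
        if a:
            H=np.array([.528,-.231]);q=P[:,:2]-H;s=q@[.989,-.148];l=q@[.148,.989]
            for lo in range(0,80,8):
                k=(s>lo/1e3)&(s<(lo+8)/1e3)&(l>0);print(lo,k.sum(),np.median(P[k,2]) if k.any() else None)
        print(a,len(P),P.min(0),P.max(0),np.median(P,0))
E
```

```text
t 7.35 s,lat,h [ 0.0463 -0.0063  0.0143] F [-0.09 -0.37 -0.08] q [-0.85  0.78  1.43  0.73  1.72  0.67]
[[ 0.989 -0.074  0.129]
 [-0.149 -0.494  0.856]
 [-0.    -0.866 -0.5  ]]
0 1398 [ 0.3536771  -0.03441924  0.0569423 ] [0.76080013 0.31430545 0.86324038] [0.60585244 0.2589315  0.07129493]
0 29 0.0689900314742532
8 91 0.0693353334407204
16 94 0.06993863689287161
24 88 0.07091414077006614
32 88 0.07136659398894124
40 89 0.0727864849240959
48 86 0.07355846528228654
56 91 0.07446427388946109
64 80 0.07463776508741343
72 57 0.06999352730288877
350 1278 [ 0.3536771  -0.26873477  0.06559185] [ 0.61081717 -0.03441924  0.86324038] [ 0.56461493 -0.23074457  0.07151957]
```

The depth profile shows about 5.5° left to flat. I press another few mm.

send_rows:
  plan: "0 0 0.0004 0.0003 0 0 0; 0 0 0.0009 0.0005 0 0 0; 0 0 0.0013 0.0008 0 0 0; 0 0 0.0017 0.001 0 0 0; 0 0 0.0022 0.0013 0 0 0; 0 0 0.0026 0.0015 0 0 0; 0 0 0.003 0.0018 0 0 0; 0 0 0.0033 0.0019 0 0 0; 0 0 0.0035 0.002 0 0 0; 0 0 0.0035 0.002 0 0 0"

```text
clock: 8.4
eef_pos: [0.5729, -0.2441, 0.0768]
tool_rot: [0.864, -0.065, 0.037, -0.499]
wrist_force: [-0.2, -0.7, 0.3]
width: -0.0
```

```bash
cat > chk.py <<'E'
from h import *
def chk(fn):
    st();p,d=arm.capture("top");cv2.imwrite(f"pics/{fn}.png",p)
    g=(p[...,1].astype(int)>p[...,2]+40)&(p[...,1].astype(int)>p[...,0]+30)
    # blue, and the yellow tray's flag (flat) as reference
    for n,a,b in(("yellow",0,250),("blue",350,520)):
        vs,us=np.where(g);k=(us>a)&(us<b);P=np.array([world("top",d,u,v) for v,u in zip(vs[k],us[k])])
        P=P[(P[:,2]>.05)&(P[:,2]<.1)]
        if n=="blue":
            q=P[:,:2]-[.528,-.231];s=q@[.989,-.148];l=q@[.148,.989];j=(s>.004)&(s<.062)&(l>0)
        else: s=P[:,0]-P[:,0].min();j=(s>.01)&(s<.055)
        print(n,j.sum(),np.polyfit(s[j],P[j,2],1).round(4),np.degrees(np.arctan(np.polyfit(s[j],P[j,2],1)[0])).round(2))
E
python3 -c "
from chk import *
chk('top2')"
```

```text
t 8.4 s,lat,h [ 0.0464 -0.0063  0.0103] F [-0.23 -0.74  0.26] q [-0.85  0.79  1.43  0.73  1.72  0.66]
[[ 0.989 -0.074  0.129]
 [-0.149 -0.494  0.856]
 [-0.    -0.866 -0.5  ]]
yellow 869 [0.1041 0.068 ] 5.94
blue 607 [0.0232 0.0684] 1.33
```

send_rows:
  plan: "0 0 0.0002 0.0001 0 0 0; 0 0 0.0004 0.0003 0 0 0; 0 0 0.0006 0.0004 0 0 0; 0 0 0.0009 0.0005 0 0 0; 0 0 0.0011 0.0006 0 0 0; 0 0 0.0013 0.0008 0 0 0; 0 0 0.0015 0.0009 0 0 0; 0 0 0.0017 0.001 0 0 0; 0 0 0.0017 0.001 0 0 0; 0 0 0.0017 0.001 0 0 0"

```text
clock: 9.45
eef_pos: [0.573, -0.2441, 0.0752]
tool_rot: [0.864, -0.064, 0.037, -0.499]
wrist_force: [-0.2, -0.6, 2.1]
width: -0.0001
```

```bash
python3 -c "
from chk import *
chk('top3')"
```

```text
t 9.45 s,lat,h [ 0.0464 -0.0063  0.0087] F [-0.19 -0.63  2.13] q [-0.85  0.79  1.43  0.73  1.72  0.66]
[[ 0.989 -0.074  0.129]
 [-0.148 -0.494  0.857]
 [ 0.    -0.866 -0.5  ]]
yellow 877 [0.1001 0.068 ] 5.72
blue 601 [0.003  0.0683] 0.17
```

The flag is flat: slope 0.2°, with the force rising to 2 N at the stop. I lift straight off and then move right.

send_rows:
  plan: "0 0 -0.0043 -0.0025 0 0 0; 0 0 -0.013 -0.0075 0 0 0; 0 0 -0.03 -0.0173 0 0 0; 0 0 -0.052 -0.03 0 0 0; 0 0 -0.078 -0.045 0 0 0; 0 0 -0.104 -0.06 0 0 0; 0 0 -0.09 -0.085 0 0 0; 0 0 -0.07 -0.115 0 0 0; 0 0 -0.054 -0.147 0 0 0; 0 0 -0.054 -0.147 0 0 0"

```text
clock: 10.5
eef_pos: [0.5575, -0.3479, 0.197]
tool_rot: [0.865, -0.066, 0.039, -0.497]
wrist_force: [-0.7, 0.3, 0.9]
width: -0.0006
```

```bash
python3 -c "
from chk import *
chk('top4')
a=cv2.imread('pics/top0.png');b=cv2.imread('pics/top4.png')
cv2.imwrite('pics/cmp.png',cv2.resize(np.vstack([a[120:350,100:500],b[120:350,100:500]]),(520,598)))
"
```

```text
t 10.5 s,lat,h [ 0.0465 -0.1113  0.1305] F [-0.67  0.33  0.86] q [-0.95  0.74  1.24  0.7   1.95  0.76]
[[ 0.988 -0.075  0.133]
 [-0.153 -0.498  0.854]
 [ 0.003 -0.864 -0.504]]
yellow 871 [0.0946 0.0682] 5.4
blue 607 [0.0023 0.0682] 0.13
```

View pics/cmp.png

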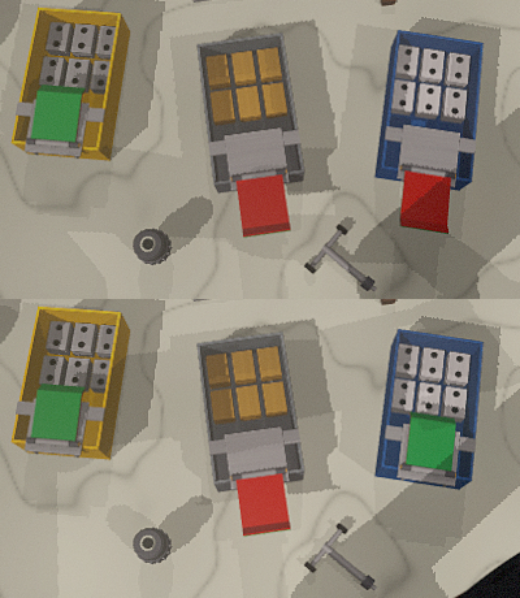

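The before and after pictures match, except that the blue flag now lies green face up. The blue tray's corners are unchanged and the arm is clear, so I hand the job in.

```bash
python3 -c "
from cell import arm
print(arm.get_obs()['qd'].round(3),arm.finish_job())"
```

```text
the job is handed in; nothing more can be done
[ 0.038 -0.01   0.049  0.013 -0.006 -0.002] None
```

I swung the blue tray's flag over its hinge and left it flat on the deck plate, green face up, then handed the job in at about 10.5 s of the 35 s. The hand-in reports no verdict.

I used the closed fingertips, tilted 60° and coming in from the right. They went under the flag, lifted it through upright, and pressed it down until the upward force rose to about 2 N at the stop. Then I lifted straight off and moved clear.

**Last checks:**
- **Flag:** the depth picture shows it about 0.1° from flat, both after the arm left and with the fingers still on it (0.2°).
- **Trays and loose parts:** before and after top views show all three trays, the grey and yellow flags, the chuck and the chuck key where they were. I compared these by eye, not by measurement.
- **Arm:** it ended about 0.13 m above the hinge and 0.11 m to its right, touching nothing.

**Discrepancy:** the same depth check read about 5.5° on the untouched yellow flag. It read much the same each time, so it did not move. Its cause is not known: it may be that flag's real resting angle or my rough cut of its area.

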